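# Find the weighted mallet head and hold it to the blow gun

### The job

First purge the clamped blow gun: squeeze its trigger fully and let it spring back. Two mallet heads look the same but one is heavier: lift the one on the red pad well clear for about a second to feel its weight and stand it back upright in its place, then do the same with the one on the blue pad (no need to put it back if it is the heavier). Finish while holding the heavier head upright in the air, gripped and touching nothing else, about 9 cm straight ahead of the nozzle tip at nozzle height, ready to be dusted, the lighter one back in its place; drop or topple neither head and leave the other things alone.

Things in the scene. Friction and masses are not known exactly. Their poses are not given: they have to be found in the camera images.
- gun_squeeze (a point): where to squeeze a blow gun fixed upside down in a stand: black grip standing up to 205 mm above the bench, 24 mm deep along x and 26 wide, red trigger on its nozzle side. Point 190 mm up; x = level nozzle direction, z up. Along x from the point: back of grip -16.5 mm; trigger's outer face +28.5 released, +16.5 squeezed. Pinch grip and trigger along x from above; the grip does not give.
- trigger (a joint): angle of the red trigger (20 mm wide, 8 mm thick, top 199 mm above the bench) about its level hinge 75 mm below the squeeze point: 0 released (a spring returns it), 0.16 rad fully squeezed against the grip; about 6 N at the squeeze point starts it, 10 N holds it fully in
- gun_nozzle (a point): tip of the gun's nozzle, a level steel tube 10 mm thick, 95 mm above the bench and 85 mm ahead of the middle of the grip; x points out of the nozzle, z up
- gun_aim (a point): the point in the air 90 mm straight ahead of the nozzle's tip, at the same height (95 mm above the bench), where the centre of the heavier head is to be held; x continues the nozzle direction, z is up. Open air, nothing is there
- pad_red_seat (a point): red felt pad fixed on the bench, 84 mm across, 4 mm thick; point at the centre of its top. A mallet head stands upright, centred on it: pale wooden cylinder 46 mm across, 76 mm tall, two dark rings; its centre is 38 mm above this point. The two heads look alike: one is plain (about 0.2 kg), the other metal-cored (about twice that); which stands here is not known.
- pad_blue_seat (a point): blue felt pad fixed on the bench, 84 mm across, 4 mm thick; point at the centre of its top. A mallet head stands upright, centred on it: pale wooden cylinder 46 mm across, 76 mm tall, two dark rings; its centre is 38 mm above this point. The two heads look alike: one is plain (about 0.2 kg), the other metal-cored (about twice that); which stands here is not known.
- block_plane_center (a point): bystander: a block plane with dark steel sole, 150 x 46 mm and about 48 mm high, loose; point at its middle, x along its length. Leave it alone
- chisel_center (a point): bystander: a wood chisel lying flat, 313 mm long, 27 mm thick; point at the ferrule between handle and blade, x along it towards the blade. Leave it alone
- marking_gauge_center (a point): bystander: a wooden marking gauge, block 64 x 50 x 24 mm with a 200 mm bar across its top, 48 mm high in all; point at the middle of the block, the bar runs along y from -80 to +120 mm. Leave it alone
Things that resemble listed ones, but are neither listed nor needed, are in the scene too. What is shaped like the part that bears gun_squeeze but orange or purple is not meant.

How it is judged:
By the outcome, as a careful person would: the job done as asked, in the order asked, and still so for the second after the job is handed in, while the arm keeps its last pose, push and grip.
It also fails if it takes over 72 s, if anything falls off the work surface, if the arm or the gripper's body presses on something with over 40 N, if the wrist force passes 120 N, or if a joint passes its speed limit or range.

### The arm

A 7-joint arm with a two-finger parallel gripper is mounted at the origin on the work surface. World frame = base frame: x ahead of the robot, y to its left, z up, the work surface at z = 0. Lengths are in m, angles in rad, forces in N, time in s.
With the tool pointing down it reaches from about 0.425 to 0.925 m from the base axis. Payload 6.8 kg.
Tool frame: the origin (TCP) lies between the finger pads; the fingertips stand 14 mm ahead of it and the grasp point (between the pads) lies 5 mm behind it; z points along the fingers, y is the line along which they close (so a half turn about z gives the same grasp; the last joint's range is limited). The gripper opens to 85 mm and grips with 20 to 120 N. Pads are 22 mm wide; open, the fingers measure 114 mm over their backs; the gripper's body (76 mm by 85 mm) begins 54 mm behind the grasp point. The pads swing forward as they close: fully open they stand 13 mm farther back than shut.
Start: joints at [-1.41, 0.477, 0.022, 1.555, -0.011, 1.109, -0.083], TCP at [0.179, 0.651, 0.245] pointing down, gripper open.
Joint ranges: [-2.96, 2.96], [-0.34, 2.1], [-1.41, 1.46], [0.24, 2.44], [-1.37, 4.51], [0.17, 1.92], [-2.96, 2.96]. Speed limits (rad/s): [2.39, 2.39, 3.14, 3.14, 3.14, 3.14, 3.14].

### API

Orientations are given as a rotation vector (axis times angle).
In Python, from bench import r, imaging gives the robot as it stands.
- The arm moves only by the tool apply_moves, never from a script. Its argument "moves" is a list of rows, each a list of 2 entries, a list of its own where there are three numbers: the shift along the tool's x, y, z in cm, then the turn about the tool's z in rad. In form: [[[tx, ty, tz], roll], ...]. A call has 1 to 10 rows; each row is the pose to reach, as a shift and turn from the pose commanded when the call began, along the tool's axes at that moment; what a row does not reach only later rows make up. A row lasts 1/12 s, in which the tool goes at most 41.7 mm and 7.16 degrees, less where a joint would pass 70% of its speed; a pose out of reach is approached as far as the arm can. A call with a gripper value outside its range is refused whole. "claw" is the opening, from 0 (shut) to 1 (fully open), set as the call begins (left out, the last holds). The fingers move at their own pace and stop on an object; "grip_force" is the grip in N (left out, the last holds). Time passes only in rows, so rows that repeat a pose let the fingers close. It gives the time, the measured TCP pose, the force and the opening at its end, in the units of the state.
- r.get_obs(): the state, without advancing time (a new reading comes with each control period).
- imaging.grab_frame(name): name is "scene" or "top" or "wrist"; returns a dict with "frame" (400x640x3 uint8, blue, green, red), "intrinsics" (3x3 intrinsics, pixels), "T" (4x4, takes a point from camera to world coordinates). Camera axes: x right, y up, looking along -z (the intrinsics and any distortion apply to the point x, -y, -z); pixel columns grow to the right and rows downward; lengths in m; the calibration is good to about 2 mm. A picture is of the moment at which its call begins. There is no depth.
- r.hand_in(): hands the job in, once; it reports no verdict.
The state is a dict: "clock": time; "joints": joint angles; "qvel": joint speeds; "tau": joint torques, N m; "tcp_pos": TCP position; "orientation": TCP orientation; "contact_force": force on the tool from outside, world axes, zero at the start; "moment": the same for the moment, N m; "grip_width": finger opening in m.
Only numpy, scipy, OpenCV 4.12 (cv2) and the standard library are available. Lean on these libraries where they do the work, as an engineer would, in place of code of your own. Each camera call takes 0.05 s, during which the arm holds its last target. There are 200 camera calls.

## Working session

There is one attempt and no reset: what is moved stays moved. The work goes in short steps, Python scripts to look and compute and a tool call to move; the robot and the scene stay as the last step left them, time stands still between calls to the robot, and variables do not carry over. Pictures are saved under pics/ and viewed, on a budget of 10 in all, crops included, one or two more only if the job needs it, and the job is handed in when it is done.

Besides the shell and the picture viewer there is one more tool, called after "Request:" as a command line: name --argument value ..., lists and objects as JSON in quotes. apply_moves: Moves the arm, as the interface text tells. Its arguments: {"type":"object","properties":{"moves":{"type":"array","items":{"type":"array"}},"claw":{"type":"number"},"grip_force":{"type":"number"}},"required":["moves"]}

```bash
mkdir -p pics; ls; cat > h.py <<'E'
import numpy as np, cv2
from bench import r, imaging
def grab(n,save=None):
    f=imaging.grab_frame(n)
    if save: cv2.imwrite('pics/'+save,f['frame'])
    return f
def ray(f,u,v):
    K=np.array(f['intrinsics']);T=np.array(f['T'])
    d=np.linalg.inv(K)@[u,v,1]; d=np.array([d[0],-d[1],-d[2]])
    return T[:3,3],T[:3,:3]@d
def onz(f,u,v,z):
    o,d=ray(f,u,v); return o+d*(z-o[2])/d[2]
E
python3 - <<'E'
from h import *
a=grab('scene','s1.png');b=grab('top','t1.png')
import pickle;pickle.dump((a,b),open('f.pkl','wb'))
for f in(a,b):print(f.keys(),np.round(f['T'],3),f['intrinsics'])
o=r.get_obs();print(o)
E
```

```text
pics
dict_keys(['frame', 'intrinsics', 'T']) [[ 0.032 -0.572  0.819  1.324]
 [ 0.999  0.011 -0.032 -0.003]
 [ 0.009  0.82   0.572  0.669]
 [ 0.     0.     0.     1.   ]] [[423.00405865   0.         316.78578107]
 [  0.         423.00405865 199.47406894]
 [  0.           0.           1.        ]]
dict_keys(['frame', 'intrinsics', 'T']) [[ 0.019  0.991 -0.136  0.411]
 [-1.     0.019 -0.     0.032]
 [ 0.002  0.136  0.991  1.268]
 [ 0.     0.     0.     1.   ]] [[473.37415199   0.         325.65897367]
 [  0.         473.37415199 200.74747333]
 [  0.           0.           1.        ]]
{'clock': 0.1, 'joints': array([-1.41007383,  0.47774931,  0.02238436,  1.55633834, -0.01150478,
        1.10929978, -0.08311302]), 'qvel': array([-8.75700199e-04, -5.69374348e-04, -1.73526106e-03, -1.41525982e-03,
       -1.43342275e-03,  9.95182443e-04,  6.86354519e-05]), 'tau': array([ 4.17740172e-03, -5.97764826e+01,  1.61299624e+00, -2.81955886e+01,
        1.26546176e-02,  4.94661726e-03,  3.40641947e-06]), 'tcp_pos': array([0.17917556, 0.65026124, 0.24440837]), 'orientation': array([-4.21033166e-01, -3.11316286e+00,  2.61337772e-03]), 'contact_force': array([-0.03449473,  0.46093426,  0.6452505 ]), 'moment': array([-0.0084646 ,  0.04692172,  0.02581717]), 'grip_width': 0.08542464156226515}
```

View pics/s1.png

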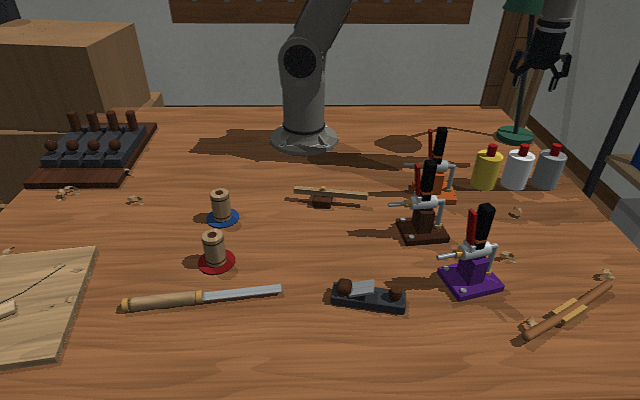

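View pics/t1.png

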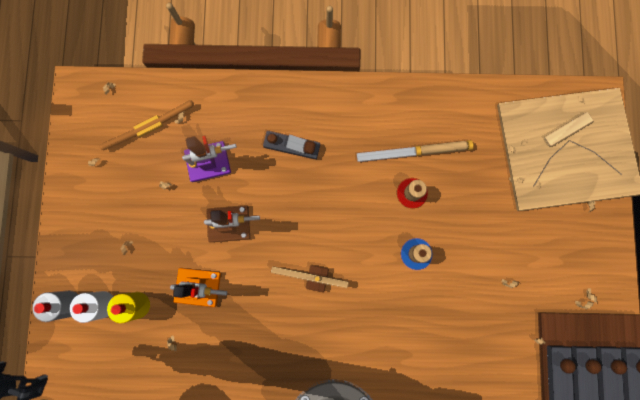

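The scene shows the real gun (brown base) at about (425,200), the purple and orange decoys, the blue pad at (222,215) and the red pad at (216,260). In the top view the real gun is at about (230,220) with its nozzle pointing right (-y). The red pad is at (412,193) and the blue pad at (416,254).

```bash
python3 - <<'E'
from h import *
import pickle
a,b=pickle.load(open('f.pkl','rb'))
c1=cv2.resize(b['frame'][190:260,190:290],None,fx=5,fy=5,interpolation=cv2.INTER_CUBIC)
c2=cv2.resize(a['frame'][150:250,380:460],None,fx=3.5,fy=3.5,interpolation=cv2.INTER_CUBIC)
im=np.zeros((350,800,3),np.uint8);im[:350,:500]=c1;im[:350,500:780]=c2
cv2.imwrite('pics/c1.png',im)
for n,f in(('scene',a),('top',b)):
  hsv=cv2.cvtColor(f['frame'],cv2.COLOR_BGR2HSV)
  for nm,m in(('red',((hsv[...,0]<5)|(hsv[...,0]>175))&(hsv[...,1]>180)&(hsv[...,2]>60)),('blue',(hsv[...,0]>100)&(hsv[...,0]<125)&(hsv[...,1]>150)&(hsv[...,2]>60))):
    k,l,s,ce=cv2.connectedComponentsWithStats(m.astype(np.uint8))
    for i in range(1,k):
      if s[i,4]>60:
        x,y,w,h=s[i,:4];pts=np.argwhere(l==i)[:,::-1].astype(np.float32)
        wp=np.array([onz(f,u,v,.004)[:2] for u,v in cv2.convexHull(pts)[:,0]]).astype(np.float32)
        (cx,cy),R=cv2.minEnclosingCircle(wp)
        print(n,nm,s[i],'circle',np.round([cx,cy,R],4))
for u,v,z in((418,188,.08),(422,253,.08),(259,218,.095),(215,221,.205)):print(onz(b,u,v,z))
for u,v,z in((213,236,.08),(220,193,.08),(390,205,.095),(429,161,.205)):print(onz(a,u,v,z))
E
```

```text
scene red [415 163   5  33  65] circle [0.2673 0.337  0.091 ]
scene red [469 209   9  36 105] circle [0.4956 0.4241 0.0746]
scene red [198 250  37  24 363] circle [ 0.6108 -0.2012  0.0417]
scene blue [207 209  32  19 241] circle [ 0.4478 -0.211   0.0414]
top red [398 179  29  29 314] circle [ 0.611  -0.1999  0.0401]
top red [ 35 304  15   9 105] circle [0.2888 0.7673 0.0189]
top red [ 74 305  14   8  92] circle [0.2881 0.667  0.0175]
top red [112 305  13   9  85] circle [0.2887 0.5688 0.0163]
top blue [402 239  28  30 318] circle [ 0.4472 -0.2109  0.0398]
[ 0.61123863 -0.20184778  0.08      ]
[ 0.44703058 -0.21062168  0.08      ]
[0.52540453 0.1972338  0.095     ]
[0.50601586 0.28047173 0.205     ]
[ 0.61472676 -0.19835135  0.08      ]
[ 0.44895046 -0.20889222  0.08      ]
[0.52867619 0.19906653 0.095     ]
[0.51641201 0.27605181 0.205     ]
```

View pics/c1.png

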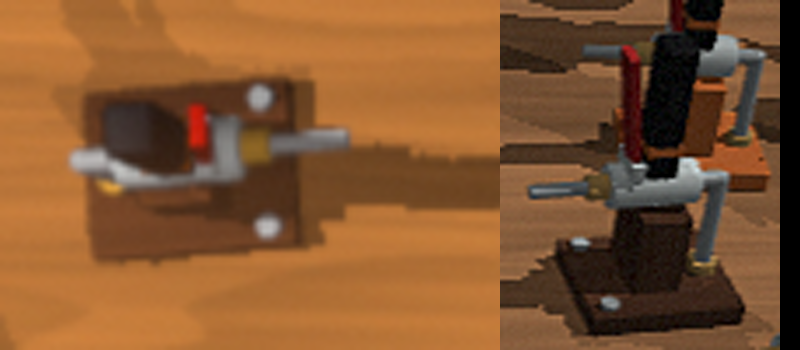

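```bash
python3 - <<'E'
from h import *
import pickle
a,b=pickle.load(open('f.pkl','rb'))
T=lambda x,y,z:onz(b,190+x/5-.4,190+y/5-.4,z).round(4)
S=lambda x,y,z:onz(a,380+(x-500)/3.5-.35,150+y/3.5-.35,z).round(4)
for n,v in dict(tip=T(348,138,.095),noz=T(272,144,.095),back=T(80,160,.095),grip=T(128,127,.205),g1=T(105,103,.205),g2=T(152,150,.205),trig=T(197,107,.199),
 Stip=S(529,191,.095),Snoz=S(590,188,.095),Sgrip=S(676,39,.205)).items():print(n,v)
for p,q in((T(348,138,.095),T(128,127,.205)),(S(529,191,.095),S(676,39,.205))):
  d=(p-q)[:2];print(np.linalg.norm(d),np.degrees(np.arctan2(d[1],d[0])))
from scipy.spatial.transform import Rotation as R
print(R.from_rotvec(r.get_obs()['orientation']).as_matrix().round(3))
E
```

```text
tip [0.5274 0.1968 0.095 ]
noz [0.5237 0.2345 0.095 ]
back [0.5139 0.3295 0.095 ]
grip [0.5196 0.2807 0.205 ]
g1 [0.5303 0.2916 0.205 ]
g2 [0.5094 0.2694 0.205 ]
trig [0.5299 0.2513 0.199 ]
Stip [0.5255 0.1948 0.095 ]
Snoz [0.5228 0.2364 0.095 ]
Sgrip [0.5155 0.2784 0.205 ]
0.0842617944266558 -84.68860340144798
0.08419596189841884 -83.17884763521563
[[-0.964  0.266 -0.   ]
 [ 0.266  0.964 -0.002]
 [-0.    -0.002 -1.   ]]
```

Request:
apply_moves --moves '[[[0, 0, -4], 0], [[-4, -2.5, -6], -0.1], [[-42.8, -27.1, -6], -0.367], [[-42.8, -27.1, -6], -0.367], [[-42.8, -27.1, -6], -0.367], [[-42.8, -27.1, -6], -0.367], [[-42.8, -27.1, -6], -0.367], [[-42.8, -27.1, -6], -0.367], [[-42.8, -27.1, -6], -0.367], [[-42.8, -27.1, -6], -0.367]]' --claw 1

```text
clock: 0.93
tcp_pos: [0.4301, 0.3738, 0.304]
orientation: [0.154, -3.137, 0.0]
contact_force: [0.0, 0.9, 0.2]
grip_width: 0.0859
```

```bash
cat >> h.py <<'E'
from scipy.spatial.transform import Rotation as R
def st():
    o=r.get_obs();M=R.from_rotvec(o['orientation']).as_matrix()
    print('t',round(o['clock'],2),'tcp',o['tcp_pos'].round(4),'yaw_y',round(np.degrees(np.arctan2(M[1,1],M[0,1])),2),'zax',M[:,2].round(3),'F',o['contact_force'].round(2),'w',round(o['grip_width'],4))
    return o,M
def to(x,y,z,yaw=None):
    o,M=st();d=M.T@(np.array([x,y,z])-o['tcp_pos'])*100
    roll=None
    if yaw is not None:
        c=np.degrees(np.arctan2(M[1,1],M[0,1]));roll=-np.radians((yaw-c+90)%180-90)
    print('shift',d.round(2),'roll',roll)
SQ=(.5186,.276);YG=95.6
E
python3 -c "
from h import *
to(*SQ,.30,YG)"
```

```text
t 0.93 tcp [0.4301 0.3738 0.304 ] yaw_y 95.63 zax [-0. -0. -1.] F [0.   0.95 0.23] w 0.0859
shift [ -7.85 -10.6    0.4 ] roll 0.0005276551595796105
```

Request:
apply_moves --moves '[[[-7.8, -10.6, 0.4], 0], [[-7.8, -10.6, 0.4], 0], [[-7.8, -10.6, 0.4], 0], [[-7.8, -10.6, 0.4], 0], [[-7.8, -10.6, 0.4], 0], [[-7.8, -10.6, 0.4], 0]]'

```text
clock: 1.43
tcp_pos: [0.517, 0.2778, 0.2998]
orientation: [0.153, -3.137, 0.0]
contact_force: [-0.1, -0.0, -0.3]
grip_width: 0.0855
```

```bash
python3 -c "
from h import *
to(*SQ,.185,YG)
w=grab('wrist','w1.png');t=grab('top')
K=np.array(w['intrinsics']);T=np.array(w['T'])
def pr(p):
    q=T[:3,:3].T@(np.array(p)-T[:3,3]);return (K@[q[0]/-q[2],-q[1]/-q[2],1])[:2].round(1)
d=np.array([.098,-.995,0]);s=np.array([*SQ,.205])
for n,k in(('gripback',-16.5),('gripfront',7.5)):print(n,pr(s+d*k/1000))
print('mid',pr(s-d*.0045),'trig',pr(s+d*.0285-[0,0,.006]), 'tip',pr(s+d*.0805-[0,0,.11]))
"
```

```text
t 1.43 tcp [0.517  0.2778 0.2998] yaw_y 95.57 zax [-0.001 -0.    -1.   ] F [-0.09 -0.02 -0.32] w 0.0855
shift [-0.16 -0.2  11.48] roll -0.0005517587237634194
gripback [340.4 203.4]
gripfront [307.3 203.5]
mid [323.9 203.4] trig [279.4 201. ] tip [241.7 171.8]
```

View pics/w1.png

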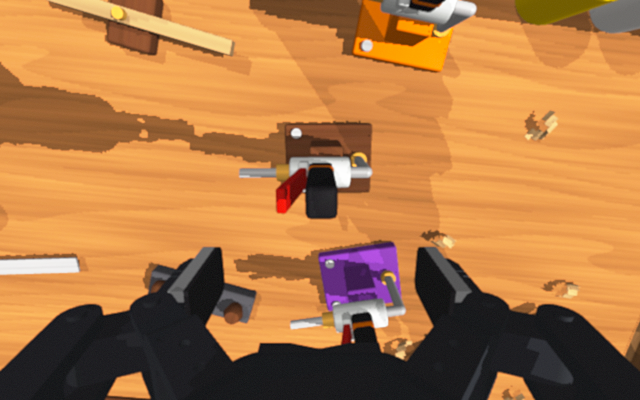

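Wrist view: the black grip top is centred at (322,204) with the red trigger to its left, and the nozzle tip is at (240,172). Both are within 2 px of my prediction, so I'll descend with a 1 mm correction.

Request:
apply_moves --moves '[[[-0.1, -0.3, 3.5], 0], [[-0.1, -0.3, 7], 0], [[-0.1, -0.3, 10], 0], [[-0.1, -0.3, 11.5], 0], [[-0.1, -0.3, 11.5], 0], [[-0.1, -0.3, 11.5], 0]]'

```text
clock: 2.03
tcp_pos: [0.5174, 0.2764, 0.1849]
orientation: [0.158, -3.136, 0.0]
contact_force: [0.9, 0.4, -0.2]
grip_width: 0.0853
```

```bash
python3 -c "
from h import *
to(.5187,.2748,.185,YG)"
```

```text
t 2.03 tcp [0.5174 0.2764 0.1849] yaw_y 95.78 zax [-0.002 -0.    -1.   ] F [ 0.89  0.39 -0.15] w 0.0853
shift [-0.12 -0.17 -0.01] roll 0.0030815731249510584
```

Request:
apply_moves --moves '[[[-0.1, -0.2, 0], 0], [[-0.1, -0.2, 0], 0], [[-0.1, -0.2, 0], 0], [[-0.1, -0.2, 0], 0], [[-0.1, -0.2, 0], 0], [[-0.1, -0.2, 0], 0], [[-0.1, -0.2, 0], 0], [[-0.1, -0.2, 0], 0]]' --claw 0 --grip_force 35

```text
clock: 2.7
tcp_pos: [0.5207, 0.2754, 0.1878]
orientation: [-0.157, 3.134, 0.006]
contact_force: [-0.7, 3.4, 7.9]
grip_width: 0.0318
```

```bash
python3 -c "
from h import *
to(.5187,.2748,.185,YG)"
```

```text
t 2.7 tcp [0.5207 0.2754 0.1878] yaw_y 95.73 zax [ 0.004  0.004 -1.   ] F [-0.67  3.41  7.95] w 0.0318
shift [ 0.21 -0.04  0.28] roll 0.00232957995483376
```

Request:
apply_moves --moves '[[[0, 0, 0], 0], [[0, 0, 0], 0], [[0, 0, 0], 0], [[0, 0, 0], 0]]' --grip_force 45

```text
clock: 3.03
tcp_pos: [0.5207, 0.2754, 0.1878]
orientation: [-0.157, 3.134, 0.006]
contact_force: [-1.0, 3.1, 8.4]
grip_width: 0.0312
```

```bash
python3 -c "
from h import *
st()
w=grab('wrist');s=grab('scene')
c=cv2.resize(s['frame'][110:230,370:490],(400,400),interpolation=2)
cv2.imwrite('pics/sq.png',np.hstack([c,cv2.resize(w['frame'][:,120:520],(400,400))]))"
```

```text
t 3.03 tcp [0.5207 0.2754 0.1878] yaw_y 95.73 zax [ 0.004  0.004 -1.   ] F [-1.    3.12  8.41] w 0.0312
```

View pics/sq.png

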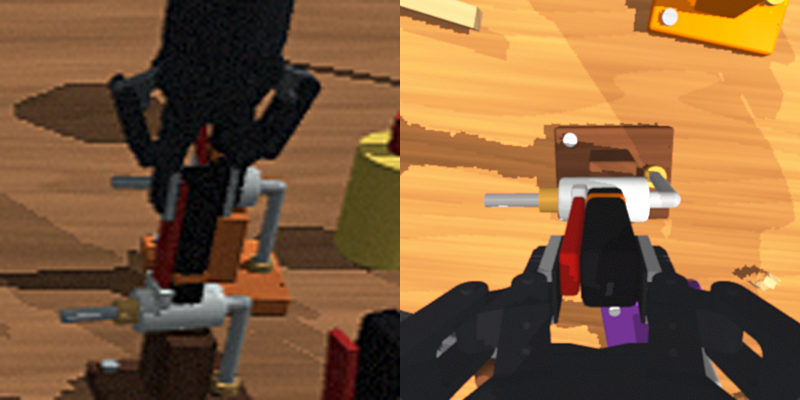

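Both views show the trigger pressed flat against the grip, with a finger opening of 31 mm. Releasing.

Request:
apply_moves --moves '[[[0, 0, 0], 0], [[0, 0, 0], 0], [[0, 0, 0], 0], [[0, 0, 0], 0], [[0, 0, 0], 0], [[0, 0, -3], 0], [[0, 0, -7], 0], [[0, 0, -11], 0], [[0, 0, -11], 0]]' --claw 1 --grip_force 35

```text
clock: 3.88
tcp_pos: [0.5233, 0.2753, 0.3039]
orientation: [-0.154, 3.126, 0.012]
contact_force: [1.1, 0.8, 0.4]
grip_width: 0.0852
```

```bash
python3 -c "
from h import *
to(.611,-.2005,.25,YG)
w=grab('wrist','w2.png')
print(r.get_obs()['joints'].round(2))"
```

```text
t 3.88 tcp [0.5233 0.2753 0.3039] yaw_y 95.63 zax [ 0.011  0.008 -1.   ] F [1.13 0.75 0.37] w 0.0852
shift [ -4.01 -48.25   5.1 ] roll 0.00044346478324598616
[-0.72  0.28  0.17  1.72 -0.05  1.13  1.13]
```

View pics/w2.png

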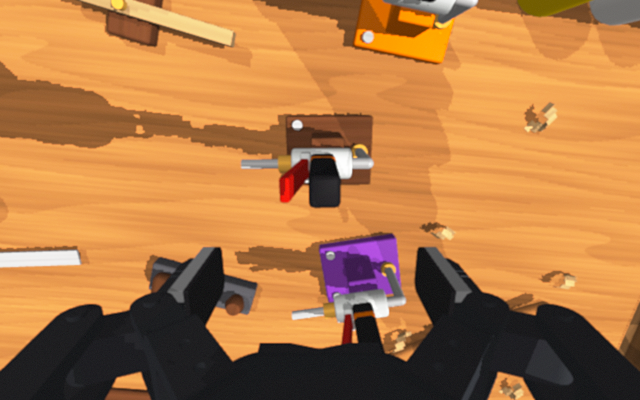

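The wrist view shows the trigger sprung back, with its splayed red top at (290,183). On to the red pad.

Request:
apply_moves --moves '[[[-4, -48.2, 5], 0], [[-4, -48.2, 5], 0], [[-4, -48.2, 5], 0], [[-4, -48.2, 5], 0], [[-4, -48.2, 5], 0], [[-4, -48.2, 5], 0], [[-4, -48.2, 5], 0], [[-4, -48.2, 5], 0], [[-4, -48.2, 5], 0], [[-4, -48.2, 5], 0]]'

```text
clock: 4.77
tcp_pos: [0.594, -0.1361, 0.2513]
orientation: [0.155, -3.137, -0.001]
contact_force: [0.4, -0.1, -0.3]
grip_width: 0.0851
```

```bash
python3 -c "
from h import *
to(.611,-.2005,.20,YG)"
```

```text
t 4.77 tcp [ 0.594  -0.1361  0.2513] yaw_y 95.66 zax [-0.001  0.    -1.   ] F [ 0.44 -0.12 -0.28] w 0.0851
shift [-1.06 -6.58  5.12] roll 0.001016458952641479
```

Request:
apply_moves --moves '[[[-1.1, -6.6, 5], 0], [[-1.1, -6.6, 5], 0], [[-1.1, -6.6, 5], 0], [[-1.1, -6.6, 5], 0], [[-1.1, -6.6, 5], 0], [[-1.1, -6.6, 5], 0]]'

```text
clock: 5.27
tcp_pos: [0.6123, -0.1974, 0.2026]
orientation: [-0.157, 3.137, 0.001]
contact_force: [0.2, -0.2, -0.3]
grip_width: 0.0852
```

```bash
cat >> h.py <<'E'
def pr(f,p):
    K=np.array(f['intrinsics']);T=np.array(f['T'])
    q=T[:3,:3].T@(np.array(p)-T[:3,3]);return (K@[q[0]/-q[2],-q[1]/-q[2],1])[:2].round(1)
E
python3 -c "
from h import *
to(.611,-.2005,.047,YG)
w=grab('wrist','w3.png')
print(pr(w,[.611,-.2005,.08]),pr(w,[.611,-.2005,.004]),pr(w,[.611,-.1775,.08]),pr(w,[.634,-.2005,.08]),pr(w,[.611,-.2425,.004]))"
```

```text
t 5.27 tcp [ 0.6123 -0.1974  0.2026] yaw_y 95.75 zax [ 0.001  0.001 -1.   ] F [ 0.23 -0.16 -0.26] w 0.0852
shift [ 0.17 -0.3  15.56] roll 0.002580402799450311
[316.6 189.1] [317.1 169.8] [344.9 191.9] [313.8 215.9] [276.4 165.8]
```

View pics/w3.png

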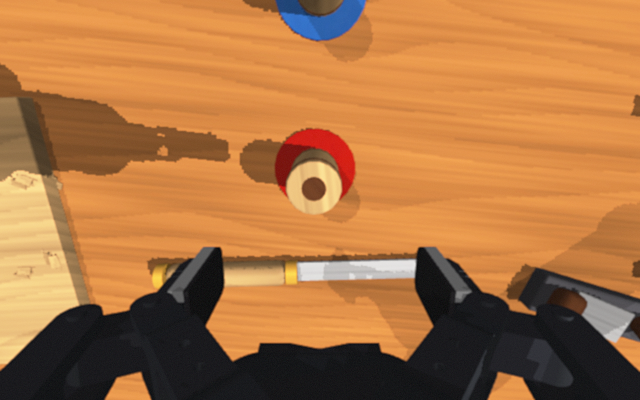

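The head top shows at (314,188) on the red pad at (315,168), about 2 mm off prediction, so I'll shift 1 mm and descend.

Request:
apply_moves --moves '[[[0.2, -0.4, 3.5], 0], [[0.2, -0.4, 7], 0], [[0.2, -0.4, 10], 0], [[0.2, -0.4, 13], 0], [[0.2, -0.4, 15], 0], [[0.2, -0.4, 16], 0], [[0.2, -0.4, 16], 0], [[0.2, -0.4, 16], 0], [[0.2, -0.4, 16], 0]]'

```text
clock: 6.07
tcp_pos: [0.6116, -0.2034, 0.0443]
orientation: [-0.155, 3.135, -0.001]
contact_force: [-0.6, 0.0, 0.7]
grip_width: 0.0852
```

```bash
python3 -c "
from h import *
to(.6105,-.2015,.042,YG)"
```

```text
t 6.07 tcp [ 0.6116 -0.2034  0.0443] yaw_y 95.66 zax [ 0.003 -0.001 -1.   ] F [-0.6   0.05  0.65] w 0.0852
shift [0.09 0.2  0.23] roll 0.0009794256318424698
```

Request:
apply_moves --moves '[[[0.1, 0.2, 0], 0], [[0.1, 0.2, 0], 0], [[0.1, 0.2, 0], 0], [[0.1, 0.2, 0], 0], [[0.1, 0.2, 0], 0], [[0.1, 0.2, 0], 0], [[0.1, 0.2, 0], 0], [[0.1, 0.2, 0], 0]]' --claw 0 --grip_force 35

```text
clock: 6.73
tcp_pos: [0.6095, -0.2016, 0.0434]
orientation: [-0.154, 3.137, 0.0]
contact_force: [-1.1, 0.4, 5.0]
grip_width: 0.045
```

```bash
python3 -c "
from h import *
o,M=st();print(o['moment'].round(2))"
```

```text
t 6.73 tcp [ 0.6095 -0.2016  0.0434] yaw_y 95.62 zax [ 0.001  0.    -1.   ] F [-1.15  0.42  5.02] w 0.045
[0.28 0.3  0.06]
```

Request:
apply_moves --moves '[[[0, 0, -1], 0], [[0, 0, -3], 0], [[0, 0, -6], 0], [[0, 0, -9], 0], [[0, 0, -10], 0], [[0, 0, -10], 0], [[0, 0, -10], 0], [[0, 0, -10], 0], [[0, 0, -10], 0], [[0, 0, -10], 0]]'

```text
clock: 7.57
tcp_pos: [0.608, -0.2011, 0.1406]
orientation: [0.154, -3.135, -0.001]
contact_force: [0.7, -0.5, -3.1]
grip_width: 0.0451
```

Request:
apply_moves --moves '[[[0, 0, 0], 0], [[0, 0, 0], 0], [[0, 0, 0], 0], [[0, 0, 0], 0], [[0, 0, 0], 0], [[0, 0, 0], 0]]'

```text
clock: 8.07
tcp_pos: [0.609, -0.2015, 0.1424]
orientation: [-0.154, 3.138, -0.0]
contact_force: [0.2, 0.5, -2.7]
grip_width: 0.0454
```

Request:
apply_moves --moves '[[[0, 0, 0], 0], [[0, 0, 0], 0], [[0, 0, 0], 0], [[0, 0, 0], 0], [[0, 0, 0], 0]]'

```text
clock: 8.48
tcp_pos: [0.609, -0.2015, 0.1424]
orientation: [-0.154, 3.138, 0.0]
contact_force: [-0.2, -0.2, -2.9]
grip_width: 0.0449
```

```bash
python3 -c "
from h import *
o,M=st();print(o['moment'].round(2))
for i in range(4): grab('wrist','w4.png' if i==0 else None); print(r.get_obs()['contact_force'].round(2))"
```

```text
t 8.48 tcp [ 0.609  -0.2015  0.1424] yaw_y 95.62 zax [ 0.  0. -1.] F [-0.19 -0.18 -2.86] w 0.0449
[-0.03  0.01  0.02]
[ 0.2  -0.56 -1.9 ]
[-0.14 -0.48 -1.83]
[-0.22  0.37 -2.43]
[ 0.41  0.92 -1.89]
```

View pics/w4.png

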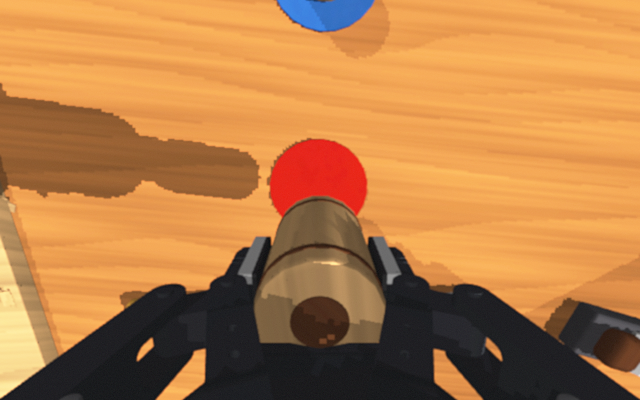

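The head is held upright with the empty red pad centred at (318,180). Its weight is about 2.3 N, so probably the light one. Setting it back.

Request:
apply_moves --moves '[[[0, 0, 3], 0], [[0, 0, 6], 0], [[0, 0, 8], 0], [[0, 0, 9.2], 0], [[0, 0, 9.6], 0], [[0, 0, 9.8], 0], [[0, 0, 9.8], 0], [[0, 0, 9.8], 0], [[0, 0, 9.8], 0]]'

```text
clock: 9.43
tcp_pos: [0.6099, -0.2018, 0.0458]
orientation: [-0.154, 3.136, -0.001]
contact_force: [0.5, 1.0, -1.8]
grip_width: 0.0448
```

```bash
python3 -c "
from h import *
o,M=st();print(o['moment'].round(2))"
```

```text
t 9.43 tcp [ 0.6099 -0.2018  0.0458] yaw_y 95.62 zax [ 0.002 -0.001 -1.   ] F [ 0.49  1.02 -1.83] w 0.0448
[ 0.02 -0.    0.02]
```

Request:
apply_moves --moves '[[[0, 0, 0.1], 0], [[0, 0, 0.2], 0], [[0, 0, 0.25], 0], [[0, 0, 0.25], 0], [[0, 0, 0.25], 0]]'

```text
clock: 9.85
tcp_pos: [0.6096, -0.2016, 0.0434]
orientation: [-0.154, 3.136, 0.0]
contact_force: [-2.3, 0.8, 7.4]
grip_width: 0.0454
```

```bash
python3 -c "
from h import *
o,M=st();print(o['moment'].round(2))"
```

```text
t 9.85 tcp [ 0.6096 -0.2016  0.0434] yaw_y 95.62 zax [ 0.002  0.    -1.   ] F [-2.31  0.81  7.4 ] w 0.0454
[0.37 0.53 0.01]
```

Standing on the pad, so I'll release and rise.

Request:
apply_moves --moves '[[[0, 0, 0], 0], [[0, 0, 0], 0], [[0, 0, 0], 0], [[0, 0, 0], 0], [[0, 0, 0], 0], [[0, 0, -2], 0], [[0, 0, -5], 0], [[0, 0, -9], 0], [[0, 0, -13], 0], [[0, 0, -15.5], 0]]' --claw 1

```text
clock: 10.68
tcp_pos: [0.6101, -0.2022, 0.2009]
orientation: [-0.153, 3.134, -0.002]
contact_force: [1.0, -0.3, 0.3]
grip_width: 0.0855
```

```bash
python3 -c "
from h import *
to(.4475,-.2115,.20,YG)
print(r.get_obs()['joints'].round(2))"
```

```text
t 10.68 tcp [ 0.6101 -0.2022  0.2009] yaw_y 95.6 zax [ 0.004 -0.001 -1.   ] F [ 0.98 -0.32  0.28] w 0.0855
shift [16.28  0.66  0.03] roll -5.9751129464655386e-06
[-0.03  0.48  0.35  1.7  -0.19  0.99  2.06]
```

Request:
apply_moves --moves '[[[16.3, 0.6, 0], 0], [[16.3, 0.6, 0], 0], [[16.3, 0.6, 0], 0], [[16.3, 0.6, 0], 0], [[16.3, 0.6, 0], 0], [[16.3, 0.6, 0], 0], [[16.3, 0.6, 0], 0], [[16.3, 0.6, 0], 0]]'

```text
clock: 11.35
tcp_pos: [0.4477, -0.2113, 0.1972]
orientation: [-0.156, 3.136, -0.001]
contact_force: [0.8, 0.2, -0.4]
grip_width: 0.0855
```

```bash
python3 -c "
from h import *
to(.447,-.2115,.042,YG)
w=grab('wrist','w5.png');t=grab('top')
cv2.imwrite('pics/w5.png',np.vstack([cv2.resize(w['frame'],(560,350)),cv2.resize(t['frame'][160:270,360:536],(400,250)) if 0 else cv2.copyMakeBorder(cv2.resize(t['frame'][160:270,360:536],(400,250)),0,0,0,160,0)]))
k=560/640
print(pr(w,[.447,-.2115,.08])*k,pr(w,[.447,-.2115,.004])*k)"
```

```text
t 11.35 tcp [ 0.4477 -0.2113  0.1972] yaw_y 95.69 zax [ 0.001 -0.    -1.   ] F [ 0.85  0.2  -0.39] w 0.0855
shift [ 0.09 -0.   15.52] roll 0.0015202334610385237
[280.2625 167.9125] [280.0875 150.15  ]
```

View pics/w5.png

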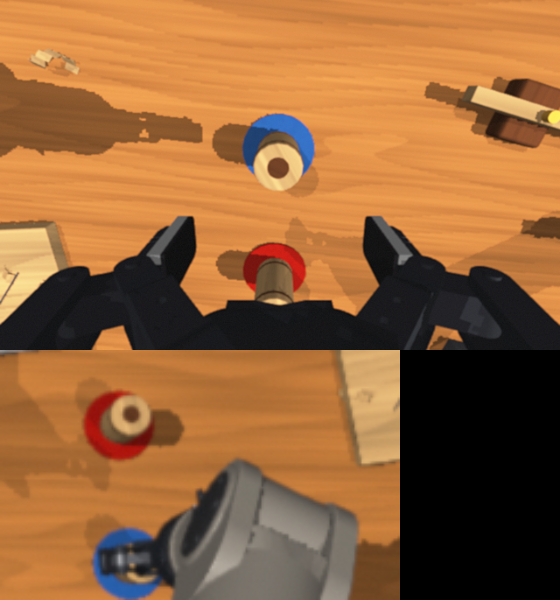

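The red-pad head is upright on its pad. The blue-pad head's top is at (278,168), matching prediction. Descending.

Request:
apply_moves --moves '[[[0.1, 0, 3.5], 0], [[0.1, 0, 7], 0], [[0.1, 0, 10], 0], [[0.1, 0, 13], 0], [[0.1, 0, 14.8], 0], [[0.1, 0, 15.4], 0], [[0.1, 0, 15.4], 0], [[0.1, 0, 15.4], 0], [[0.1, 0, 15.4], 0]]'

```text
clock: 12.2
tcp_pos: [0.4464, -0.212, 0.044]
orientation: [-0.154, 3.136, -0.001]
contact_force: [-0.6, -0.4, -0.2]
grip_width: 0.0855
```

```bash
python3 -c "
from h import *
to(.447,-.212,.043,YG)"
```

```text
t 12.2 tcp [ 0.4464 -0.212   0.044 ] yaw_y 95.63 zax [ 0.002 -0.001 -1.   ] F [-0.61 -0.45 -0.2 ] w 0.0855
shift [-0.06 -0.01  0.1 ] roll 0.000556694785426004
```

Request:
apply_moves --moves '[[[0, 0, 0], 0], [[0, 0, 0], 0], [[0, 0, 0], 0], [[0, 0, 0], 0], [[0, 0, 0], 0], [[0, 0, 0], 0], [[0, 0, 0], 0], [[0, 0, 0], 0]]' --claw 0 --grip_force 35

```text
clock: 12.87
tcp_pos: [0.4459, -0.212, 0.0438]
orientation: [-0.154, 3.136, -0.001]
contact_force: [-0.6, -0.6, 6.9]
grip_width: 0.0455
```

Request:
apply_moves --moves '[[[0, 0, -1], 0], [[0, 0, -3], 0], [[0, 0, -6], 0], [[0, 0, -9], 0], [[0, 0, -10], 0], [[0, 0, -10], 0], [[0, 0, -10], 0], [[0, 0, -10], 0], [[0, 0, -10], 0], [[0, 0, -10], 0]]'

```text
clock: 13.7
tcp_pos: [0.4442, -0.2112, 0.1414]
orientation: [0.154, -3.135, -0.001]
contact_force: [-0.8, -0.7, -6.0]
grip_width: 0.0456
```

Request:
apply_moves --moves '[[[0, 0, 0], 0], [[0, 0, 0], 0], [[0, 0, 0], 0], [[0, 0, 0], 0], [[0, 0, 0], 0], [[0, 0, 0], 0], [[0, 0, 0], 0], [[0, 0, 0], 0], [[0, 0, 0], 0], [[0, 0, 0], 0]]'

```text
clock: 14.53
tcp_pos: [0.4452, -0.2116, 0.1429]
orientation: [-0.154, 3.138, 0.0]
contact_force: [0.2, -0.3, -5.5]
grip_width: 0.045
```

```bash
python3 -c "
from h import *
to(.535,.1064,.15,5.6)
for i in range(4): grab('top'); print(r.get_obs()['contact_force'].round(2))
print(r.get_obs()['joints'].round(2))"
```

```text
t 14.53 tcp [ 0.4452 -0.2116  0.1429] yaw_y 95.63 zax [ 0.  0. -1.] F [ 0.15 -0.26 -5.52] w 0.045
shift [-12.06  30.76  -0.71] roll -1.570319351846304
[ 0.22 -0.3  -4.12]
[ 0.18 -0.6  -5.53]
[-0.3   0.27 -5.12]
[-0.75  1.15 -5.73]
[ 0.    0.33  0.38  2.1  -0.18  0.74  2.16]
```

The blue-pad head weighs about 5.3 N against 2.2 N, so it is the heavier. I'm carrying it to the aim point and turning a quarter turn so the fingers don't block the airstream.

Request:
apply_moves --moves '[[[-1, 2.5, -0.7], 0.12], [[-2.4, 6, -0.7], 0.24], [[-3.6, 9, -0.7], 0.36], [[-4.8, 12, -0.7], 0.48], [[-6, 15, -0.7], 0.6], [[-7.2, 18, -0.7], 0.72], [[-8.4, 21, -0.7], 0.84], [[-9.4, 24, -0.7], 0.96], [[-10.2, 26, -0.7], 1.08], [[-11, 28, -0.7], 1.2]]'

```text
clock: 15.57
tcp_pos: [0.5273, 0.0801, 0.1498]
orientation: [-1.65, -2.673, -0.0]
contact_force: [0.1, -0.7, -6.4]
grip_width: 0.0451
```

```bash
python3 -c "
from h import *
to(.535,.1064,.12,5.6)
print(r.get_obs()['joints'].round(2))"
```

```text
t 15.57 tcp [0.5273 0.0801 0.1498] yaw_y 26.65 zax [-0.  0. -1.] F [ 0.12 -0.72 -6.35] w 0.0451
shift [2.   1.87 2.98] roll 0.3673702340856165
[-0.72  0.41  0.57  2.01 -0.3   0.8   0.49]
```

Request:
apply_moves --moves '[[[0.6, 0.6, 1], 0.12], [[1.2, 1.2, 2], 0.24], [[1.8, 1.7, 3], 0.36], [[1.9, 1.8, 4], 0.36], [[1.9, 1.8, 5], 0.36], [[1.9, 1.8, 5.3], 0.36], [[1.9, 1.8, 5.3], 0.36], [[1.9, 1.8, 5.3], 0.36], [[1.9, 1.8, 5.3], 0.36]]'

```text
clock: 16.32
tcp_pos: [0.5351, 0.1023, 0.0974]
orientation: [2.097, 2.339, 0.001]
contact_force: [-0.1, -0.2, -5.0]
grip_width: 0.0447
```

```bash
python3 -c "
from h import *
to(.535,.1064,.0968,5.6)
w=grab('wrist');s=grab('scene')
cv2.imwrite('pics/fin.png',np.hstack([cv2.resize(s['frame'][100:260,300:460],(400,400),interpolation=2),cv2.resize(w['frame'][:,120:520],(400,400))]))
A=[.535,.1064,.095]
print((pr(s,A)-[300,100])*2.5,(pr(s,[.5265,.196,.095])-[300,100])*2.5,pr(w,[.5265,.196,.095])-[120,0],pr(w,A)-[120,0])
print(pr(s,[.535,.1064,.133]),pr(s,[.535,.1064,.057]))"
```

```text
t 16.32 tcp [0.5351 0.1023 0.0974] yaw_y 6.23 zax [ 0.001  0.    -1.   ] F [-0.15 -0.24 -5.03] w 0.0447
shift [0.41 0.04 0.06] roll 0.010986126400509378
[126.75 267.5 ] [221.25 261.25] [202.8  31. ] [199.4 253.3]
[351.6 193.4] [349.8 220.1]
```

View pics/fin.png

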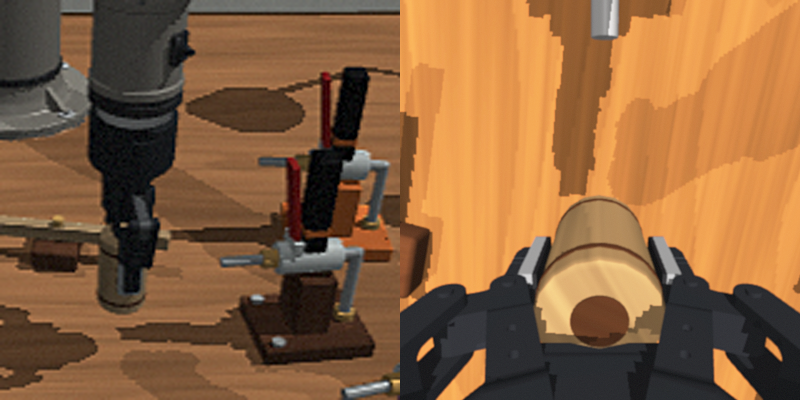

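The head is upright in the grip in front of the nozzle, whose tip is at (205,38) in the wrist crop, as predicted within a few mm. One 3 mm correction, then I'll settle.

Request:
apply_moves --moves '[[[0.3, 0, 0], 0], [[0.3, 0, 0], 0], [[0.3, 0, 0], 0], [[0.3, 0, 0], 0], [[0.3, 0, 0], 0], [[0.3, 0, 0], 0]]'

```text
clock: 16.92
tcp_pos: [0.5343, 0.1059, 0.0969]
orientation: [-2.097, -2.339, 0.0]
contact_force: [-0.5, 0.9, -4.2]
grip_width: 0.0455
```

```bash
python3 -c "
from h import *
o,M=to(.535,.1064,.0968,5.6) or st()
d=np.linalg.norm(o['tcp_pos'][:2]-[.5265,.196]);print('dist to tip',d,np.abs(o['qvel']).max())
t=grab('top')
hsv=cv2.cvtColor(t['frame'],cv2.COLOR_BGR2HSV)
m=cv2.inRange(t['frame'][170:205,395:435],(90,130,170),(200,220,255));print('red head top px',np.argwhere(m)[:,::-1].mean(0)+[395,170],m.sum()/255)
if d<.1 and o['contact_force'][2]<-3: r.hand_in();print('handed in')"
```

```text
t 16.92 tcp [0.5343 0.1059 0.0969] yaw_y 6.25 zax [-0.  0. -1.] F [-0.51  0.94 -4.2 ] w 0.0455
shift [0.04 0.07 0.01] roll 0.011286152040264187
t 16.92 tcp [0.5343 0.1059 0.0969] yaw_y 6.25 zax [-0.  0. -1.] F [-0.51  0.94 -4.2 ] w 0.0455
dist to tip 0.09041442810378886 0.0014987591339446283
red head top px [416.66666667 188.16959064] 171.0
the job is handed in; nothing more can be done
handed in
```

The job is handed in at about 17 s on the clock, and every step was done in the order asked.

- **Purge:** I squeezed the real gun's trigger until it lay flat against the grip, with the fingers 31 mm apart. After I let go, the picture showed it sprung back.
- **Weighing:** I lifted each head about 10 cm for a second. The one on the red pad read about 2.2 N and the one on the blue pad about 5.3 N, so the blue-pad head is the heavier. The red-pad head went back upright on its pad.
- **Final hold:** The heavier head is gripped upright 90 mm from the measured nozzle tip, with the gripper at z = 0.097 m. That puts the head's centre at about 95 mm. The fingers are turned sideways to the airstream, and the arm was still when I handed in.

**Last checks:** The top view at hand-in still showed the red-pad head standing in place. The grip was steady at 45 mm. The last weight reading was 4.2 N, within the spread of earlier readings. The nozzle tip in the close view was up to 7 px from my estimate, which is a few millimetres along the nozzle. I allowed for part of that in the final position.

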